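Level the graphite plate on its foot screws

ROBOT

A 6-joint arm with a two-finger parallel gripper is mounted at the origin on the work surface. World frame = base frame: x ahead of the robot, y to its left, z up, the work surface at z = 0. Lengths are in m, angles in rad, forces in N, time in s.
With the tool pointing down it reaches from about 0.35 to 0.775 m from the base axis. Payload 5.5 kg.
Tool frame: the origin (TCP) lies midway between the tips of the shut fingers; the grasp point (between the pads) lies 19 mm behind it; y points along the fingers, z is the direction in which the jaws open and shut, and the axes are right-handed (so a half turn about y gives the same grasp; the last joint's range is limited). The gripper opens to 85 mm and grips with 20 to 120 N. Pads are 22 mm wide; open, the fingers measure 114 mm over their backs; the gripper's body (76 mm by 85 mm) begins 54 mm behind the grasp point. The pads swing forward as they close: fully open they stand 13 mm farther back than shut.
Start: joints at [1.151, 0.313, 0.046, 1.304, 0, 1.431], TCP at [0.159, 0.553, 0.231] pointing down, gripper open.
Joint ranges: [-2.76, 2.76], [-0.86, 1.69], [-1.03, 1.26], [-2.2, 2.34], [-1.47, 1.5], [-3.14, 3.14]. Speed limits (rad/s): [2.57, 2.57, 3.14, 3.14, 3.14, 3.14].

INTERFACE

Orientations are given as a unit quaternion [w, x, y, z].
In Python, from rig import bot gives the robot as it stands.
- The arm moves only by the shell command python3 -m creep 'ROWS' [FORCE]. ROWS is JSON, a list of rows, each a list of 3 entries, a list of its own where there are three numbers: the shift along the tool's x, y, z in mm, then the turn, a rotation vector about the tool's x, y, z in rad, then the closure, from 0 (fully open) to 1 (shut). A call has 1 to 20 rows; each row shifts and turns the commanded pose from where the row before left it, along the tool's axes as they then stand; what a row does not reach is not made up. A row lasts 1/8 s, in which the tool goes at most 62.5 mm and 10.7 degrees, less where a joint would pass 70% of its speed; a pose out of reach is approached as far as the arm can. A call with a gripper value outside its range is refused whole. The fingers move at their own pace and stop on an object; FORCE is the grip in N (left out, the last holds). Time passes only in rows, so rows that do not move let the fingers close. It gives the time, the measured TCP pose, the force and the opening at its end, in the units of the state.
- bot.observe(): the state, without advancing time (a new reading comes with each control period).
- bot.snapshot(name): name is "side" or "top"; returns a dict with "img" (400x640x3 uint8, red, green, blue), "camera_matrix" (3x3 intrinsics, pixels), "cam_to_world" (4x4, takes a point from camera to world coordinates). Camera axes: x right, y down, z forward; pixel columns grow to the right and rows downward; lengths in m; the calibration is good to about 2 mm. A picture is of the moment at which its call begins. There is no depth.
- bot.sign_off(): hands the job in, once; it reports no verdict.
The state is a dict: "t": time; "joint_pos": joint angles; "qd": joint speeds; "joint_torque": joint torques, N m; "tcp_pos": TCP position; "tcp_rot": TCP orientation; "contact_force": force on the tool from outside, world axes, zero at the start; "ft_torque": the same for the moment, N m; "finger_gap": finger opening in m.
Only numpy, scipy, OpenCV 4.12 (cv2) and the standard library are available. Lean on these libraries where they do the work, as an engineer would, in place of code of your own. Each camera call takes 0.05 s, during which the arm holds its last target.

TASK

The square graphite plate on the glass bench is out of level. Turn its two brass wing screws, taking each again as often as needed, until the bubble comes to rest inside the black ring in the middle of the round vial on the plate, then let go. Leave the tools and glassware lying around the stand where they are.

Things in the scene. Friction and masses are not known exactly. Their poses are not given: they have to be found in the camera images.
- stand: grey base, 250 x 250 x 10 mm, origin at the centre of its underside. On it stands the dark square graphite plate, 220 x 220 x 16, top about 58 above the bench. Near the plate's corners, 80 either way from the base's centre: a fixed steel foot (-x, -y), screw A (+x, -y), screw B (-x, +y); the vial fills the fourth corner. The base is itself slightly out of level: only the bubble tells when the plate is level.
- vial (a point): centre of the round bubble vial, 72 mm across, 16 high, aluminium rim, in the fourth corner of the plate, 60 along x and 60 along y from its centre. A black ring in its middle is 24 inside, 28 outside. Axes are the plate's: x from the fixed foot to screw A, y from the fixed foot to screw B, z up.
- bubble (a point): centre of the bubble, a pale disc 16 mm across with a dark rim. It floats to the plate's higher side, 3.2 mm per radian of a screw, and settles in half a second; it stops 14 mm from the vial's centre along the plate's x and along its y while the plate leans more. At the start one screw needs 3 to 4.5 rad, the other 1.6 to 2.8: if a grasp cannot give it all, let go and take the wing again.
- screw_a_wing (a point): centre of the wing of screw A, on its axis, about 89 mm above the bench, 31 above the plate. Brass; the wing is an upright bar 46 long, 12 thick, 30 high, gripped across the 12; below it a 28 wide collar, 6 high. x axis along the wing, y across it, z up. Turns without climbing (friction 0.06 N m), stays as left. Clockwise from above raises its corner and moves the bubble along the plate's +x only, anticlockwise -x.
- screw_b_wing (a point): centre of the wing of screw B, on its axis, about 89 mm above the bench, 31 above the plate. Brass; the wing is an upright bar 46 long, 12 thick, 30 high, gripped across the 12; below it a 28 wide collar, 6 high. x axis along the wing, y across it, z up. Turns without climbing (friction 0.06 N m), stays as left. Clockwise from above raises its corner and moves the bubble along the plate's +y only, anticlockwise -y.
- paddle: bystander: graphite paddle with a wooden handle, 230 x 55 x 20 (mm); its origin is the centre of its underside. Not to be disturbed
- mould: bystander: small graphite block with three round hollows, 90 x 42 x 32 (mm); its origin is the centre of its underside. Not to be disturbed
- jar: bystander: glass jar with a steel lid, 72 across, 100 high (mm); its origin is the centre of its underside. Not to be disturbed
- tweezers: bystander: flat steel tweezers, 160 long (mm); its origin is the centre of its underside. Not to be disturbed
- reamer: bystander: brass reamer with a wooden handle, 180 long (mm); its origin is the centre of its underside. Not to be disturbed
- rest: bystander: bent-sheet steel rod rest with a notch, 60 x 70 x 60 high (mm); its origin is the centre of its underside. Not to be disturbed

How it is judged:
By the outcome, as a careful person would: the job done as asked, in the order asked, and still so for the second after the job is handed in, with the robot touching nothing.
It also fails if it takes over 72 s, if anything falls off the work surface, if the arm or the gripper's body presses on something with over 40 N, if the wrist force passes 120 N, or if a joint passes its speed limit or range.

## Working session

There is one attempt and no reset: what is moved stays moved. The work goes in short steps, Python scripts to look and compute and a shell command to move; the robot and the scene stay as the last step left them, time stands still between calls to the robot, and variables do not carry over. Pictures are saved under pics/ and viewed, and the job is handed in when it is done.

```bash
ls; mkdir -p pics; python3 - <<'E'
from rig import bot
import cv2,numpy as np
s=bot.observe(); print({k:np.round(v,3) for k,v in s.items()})
for n in("top","side"):
    d=bot.snapshot(n); cv2.imwrite(f"pics/{n}0.png",d["img"][:,:,::-1]); print(n,d["camera_matrix"],d["cam_to_world"].round(3) if hasattr(d["cam_to_world"],'round') else d["cam_to_world"])
E
```

```text
pics
{'t': np.float64(0.0), 'joint_pos': array([ 1.151,  0.314,  0.045,  1.304, -0.   ,  1.431]), 'qd': array([ 0.   , -0.001, -0.002, -0.001, -0.001,  0.001]), 'joint_torque': array([ 0.0000e+00, -4.8062e+01,  2.9854e+01,  1.9000e-02, -0.0000e+00,
       -0.0000e+00]), 'tcp_pos': array([0.159, 0.552, 0.23 ]), 'tcp_rot': array([-0.7  ,  0.701, -0.099,  0.098]), 'contact_force': array([ 0.6  ,  0.213, -0.348]), 'ft_torque': array([ 0.013,  0.004, -0.01 ]), 'finger_gap': np.float64(0.085)}
top [[501.25032711   0.         317.27262171]
 [  0.         501.25032711 198.5678154 ]
 [  0.           0.           1.        ]] [[ 0.022 -0.98   0.196  0.414]
 [-1.    -0.022 -0.     0.035]
 [ 0.004 -0.196 -0.981  1.194]
 [ 0.     0.     0.     1.   ]]
side [[398.15733525   0.         317.58450563]
 [  0.         398.15733525 201.56527088]
 [  0.           0.           1.        ]] [[ 0.883 -0.32   0.344  0.271]
 [-0.469 -0.63   0.619 -0.631]
 [ 0.018 -0.708 -0.706  0.823]
 [ 0.     0.     0.     1.   ]]
```

View pics/top0.png

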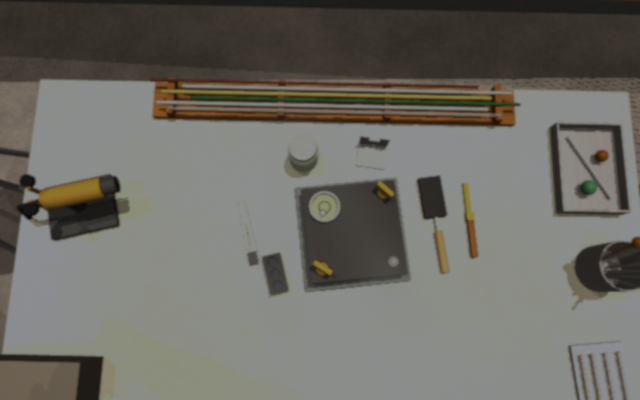

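View pics/side0.png

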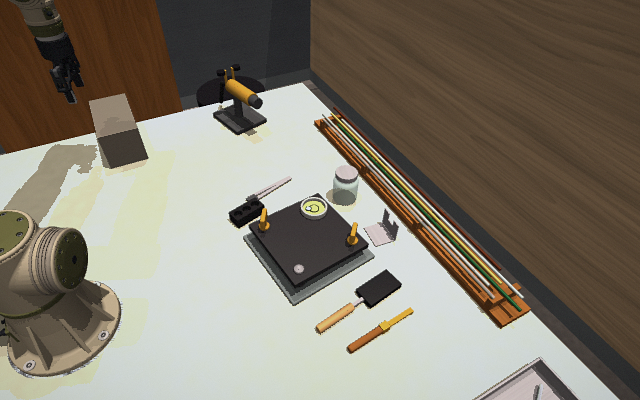

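```bash
cat > h.py <<'E'
import cv2,numpy as np
from rig import bot
def ray(d,uv,z):
    K=np.array(d["camera_matrix"]);T=np.array(d["cam_to_world"])
    r=T[:3,:3]@np.linalg.solve(K,[uv[0],uv[1],1.]);c=T[:3,3]
    return c+r*(z-c[2])/r[2]
def proj(d,p):
    K=np.array(d["camera_matrix"]);T=np.array(d["cam_to_world"])
    q=K@(T[:3,:3].T@(np.array(p)-T[:3,3]));return q[:2]/q[2]
def crop(d,box,name,k=5):
    x0,y0,x1,y1=box
    im=d["img"][y0:y1,x0:x1,::-1]
    im=cv2.convertScaleAbs(im,alpha=1.0)
    cv2.imwrite(f"pics/{name}.png",cv2.resize(im,None,fx=k,fy=k,interpolation=cv2.INTER_CUBIC))
def brass(d,box):
    x0,y0,x1,y1=box
    hsv=cv2.cvtColor(d["img"],cv2.COLOR_RGB2HSV)
    m=cv2.inRange(hsv,(12,130,60),(32,255,255)); k=np.zeros_like(m);k[y0:y1,x0:x1]=m[y0:y1,x0:x1]
    return k
E
python3 - <<'E'
from h import *
d=bot.snapshot("top"); s=bot.snapshot("side")
crop(d,(285,165,435,295),"tc1"); crop(s,(230,180,390,300),"sc1")
for n,dd,boxes in(("top",d,[(370,175,400,205),(305,255,340,285)]),("side",s,[(340,215,365,250),(252,203,275,238)])):
  for b in boxes:
    m=brass(dd,b); M=cv2.moments(m,True); p=(M['m10']/M['m00'],M['m01']/M['m00'])
    print(n,M['m00'],p,cv2.minAreaRect(cv2.findNonZero(m)),ray(dd,p,.089),ray(dd,p,.1))
E
```

```text
top 177.0 (384.0734463276836, 190.5367231638418) ((385.0, 190.0), (16.0, 16.0), 90.0) [ 0.65716497 -0.11573013  0.089     ] [ 0.65474507 -0.1142324   0.1       ]
top 195.0 (321.9641025641026, 268.34358974358975) ((321.70001220703125, 268.60003662109375), (21.466251373291016, 12.074767112731934), 26.56505012512207) [0.47988504 0.02093413 0.089     ] [0.47922995 0.02107137 0.1       ]
side 151.0 (352.70198675496687, 235.2913907284768) ((352.0, 233.5), (21.0, 10.0), 90.0) [ 0.64983364 -0.12802005  0.089     ] [ 0.64416133 -0.13556037  0.1       ]
side 163.0 (263.60122699386505, 220.50306748466258) ((265.0294494628906, 219.38238525390625), (10.914102554321289, 22.070741653442383), 14.03624439239502) [0.47752132 0.01398818 0.089     ] [0.47443053 0.00432035 0.1       ]
```

View pics/tc1.png

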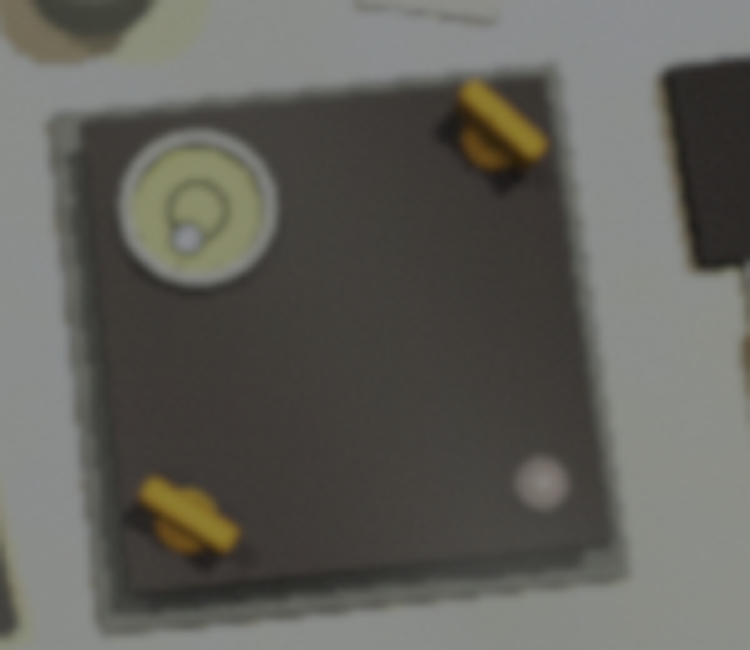

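View pics/sc1.png

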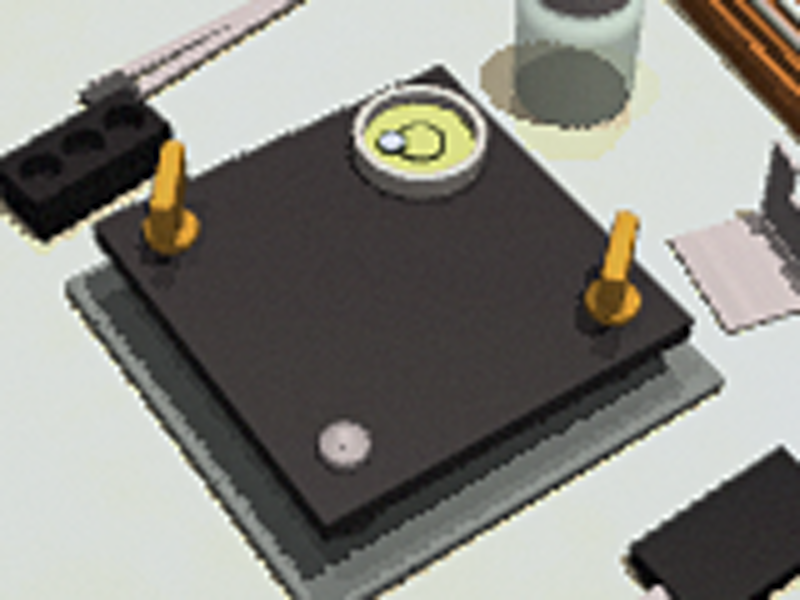

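```bash
python3 - <<'E'
from h import *
d=bot.snapshot("top"); s=bot.snapshot("side")
T=lambda x,y:(285+(x+.5)/5-.5,165+(y+.5)/5-.5)
S=lambda x,y:(230+(x+.5)/5-.5,180+(y+.5)/5-.5)
for n,p in(("TL",(50,115)),("TR",(555,65)),("BR",(628,578)),("BL",(105,630))): print(n,ray(d,T(*p),.01).round(4))
c=np.mean([ray(d,T(*p),.01) for p in((50,115),(555,65),(628,578),(105,630))],0);print("c",c)
ends={"A":((466,90),(540,155)),"B":((148,487),(233,545))}
for n,(p,q) in ends.items():
    P=ray(d,T(*p),.104);Q=ray(d,T(*q),.104);print(n,((P+Q)/2).round(4),np.linalg.norm(P-Q),np.degrees(np.arctan2(*(P-Q)[1::-1])))
for n,p in(("A",(626,213)),("B",(174,145))): print("side top ",n,ray(s,S(*p),.104).round(4))
print("foot",ray(d,T(542,482),.06),ray(s,S(344,443),.06))
v=ray(d,T(198,210),.074);b=ray(d,T(187,239),.074);print("vial",v,ray(s,S(421,141),.074),"bub",b-v,ray(s,S(391,141),.074)-ray(s,S(421,141),.074))
E
```

```text
TL [0.6769 0.09   0.01  ]
TR [ 0.7074 -0.1547  0.01  ]
BR [ 0.4617 -0.1866  0.01  ]
BL [0.4325 0.0569 0.01  ]
c [ 0.5695963  -0.04857463  0.01      ]
A [ 0.6572 -0.1162  0.104 ] 0.04374482015525837 48.645452302864165
B [0.4802 0.0196 0.104 ] 0.04426104135463753 57.118097625244005
side top  A [ 0.6685 -0.1051  0.104 ]
side top  B [0.4906 0.0372 0.104 ]
foot [ 0.50155161 -0.13908456  0.06      ] [ 0.49995282 -0.13575892  0.06      ]
vial [0.62002151 0.01844607 0.074     ] [0.61592005 0.00922644 0.074     ] bub [-0.01347262  0.00472995  0.        ] [-1.40184401e-02  7.13330761e-03  1.11022302e-16]
```

```bash
python3 - <<'E'
from rig import bot; import numpy as np
from scipy.spatial.transform import Rotation as R
s=bot.observe();q=s["tcp_rot"];m=R.from_quat([q[1],q[2],q[3],q[0]]).as_matrix();print(m.round(3))
z=m[:,2];print("jaw yaw",np.degrees(np.arctan2(z[1],z[0])))
for n,p in(("A",(.6583,-.1168)),("B",(.480,.020))): print(n,np.degrees(np.arctan2(p[1],p[0])),np.hypot(*p))
print(np.degrees([1.151,1.431]))
E
python3 -m creep '[[[0,0,0],[0,0.15,0],0]]'; python3 -c "
from rig import bot;print(bot.observe()['joint_pos'])"
```

```text
[[ 0.961 -0.     0.276]
 [-0.276 -0.001  0.961]
 [-0.    -1.    -0.001]]
jaw yaw 73.96849668645659
A -10.061098084606277 0.6685814310912321
B 2.385944030388813 0.48041648597857256
[65.94744222 81.99026048]
t: 0.42
tcp_pos: [0.1588, 0.5526, 0.2312]
tcp_rot: [-0.69, 0.691, -0.152, 0.152]
contact_force: [-0.0, 0.4, 0.5]
finger_gap: 0.0852
[1.15143511e+00 3.13361065e-01 4.59192509e-02 1.30358486e+00
 5.14209632e-06 1.58499701e+00]
```

```bash
cat >> h.py <<'E'
from scipy.spatial.transform import Rotation as R
def to(p,yaw=None):
    s=bot.observe();q=s["tcp_rot"];m=R.from_quat([q[1],q[2],q[3],q[0]]).as_matrix()
    print("t",round(float(s["t"]),2),"tcp",s["tcp_pos"].round(4),"shift mm",(m.T@(np.array(p)-s["tcp_pos"])*1e3).round(1),"tilt",m[:,1].round(3),end=" ")
    y=np.degrees(np.arctan2(m[1,2],m[0,2]));print("yaw",y.round(1),end=" ")
    if yaw is not None: print("turn about y",np.radians((y-yaw+180)%360-180).round(3),end=" ")
    print("j",np.degrees(s["joint_pos"]).round(1),"F",s["contact_force"].round(1),s["ft_torque"].round(2),"gap",s["finger_gap"].round(4))
E
python3 -m creep '[[[43,0,-29],[0,0,0],0],[[43,0,-29],[0,0,0],0],[[43,0,-29],[0,0,0],0],[[43,0,-29],[0,0,0],0],[[43,0,-29],[0,0,0],0],[[43,0,-29],[0,0,0],0],[[43,0,-29],[0,0,0],0],[[43,0,-29],[0,0,0],0],[[43,0,-29],[0,0,0],0],[[43,0,-29],[0,0,0],0],[[43,0,-29],[0,0,0],0],[[43,0,-29],[0,0,0],0]]'
python3 -m creep '[[[0,0,0],[0,0.18,0],0],[[0,0,0],[0,0.18,0],0],[[0,0,0],[0,0.18,0],0],[[0,0,0],[0,0.18,0],0],[[0,0,0],[0,0.18,0],0],[[0,0,0],[0,0.18,0],0],[[0,0,0],[0,0.18,0],0],[[0,0,0],[0,0.18,0],0],[[0,0,0],[0,0.18,0],0],[[0,0,0],[0,0.09,0],0],[[0,0,0],[0,0,0],0]]'
python3 -c "
from h import *
to((.480,.020,.078),-32.9)"
```

```text
t: 1.92
tcp_pos: [0.4836, 0.0197, 0.2314]
tcp_rot: [0.691, -0.691, 0.151, -0.151]
contact_force: [1.3, 0.6, 0.5]
finger_gap: 0.0852
t: 3.3
tcp_pos: [0.4828, 0.0213, 0.2313]
tcp_rot: [0.34, -0.34, 0.62, -0.62]
contact_force: [-0.7, 0.1, 0.2]
finger_gap: 0.0854
t 3.3 tcp [0.4828 0.0213 0.2313] shift mm [  2.6 153.3  -1.7] tilt [ 0.  0. -1.] yaw -32.5 turn about y 0.006 Traceback (most recent call last):
  File "<string>", line 3, in <module>
    to((.480,.020,.078),-32.9)
    ~~^^^^^^^^^^^^^^^^^^^^^^^^
  File "h.py", line 26, in to
    print("j",np.degrees(s["joint_pos"]).round(1),"F",s["contact_force"].round(1),s["ft_torque"].round(2),"gap",s["finger_gap"].round(4))
                                                                                                                ^^^^^^^^^^^^^^^^^^^^^
AttributeError: 'float' object has no attribute 'round'
```

```bash
sed -i 's/s\["finger_gap"\].round(4)/round(float(s["finger_gap"]),4)/' h.py
python3 -m creep '[[[2,30,-1],[0,0,0],0],[[0,40,0],[0,0,0],0],[[0,30,0],[0,0,0],0],[[0,0,0],[0,0,0],0]]'
python3 - <<'E'
from h import *
to((.480,.020,.078),-32.9)
d=bot.snapshot("side");crop(d,(200,140,360,260),"sc2")
E
```

```text
t: 3.8
tcp_pos: [0.4789, 0.0204, 0.1293]
tcp_rot: [0.339, -0.341, 0.621, -0.619]
contact_force: [-0.2, -0.2, 0.2]
finger_gap: 0.0857
t 3.8 tcp [0.4789 0.0204 0.1293] shift mm [-0.3 51.3  1.4] tilt [-0.005  0.001 -1.   ] yaw -32.5 turn about y 0.007 j [ -7.2  11.  -21.3  57.9   0.  115.4] F [-0.2 -0.2  0.2] [-0.03 -0.01  0.01] gap 0.0857
```

View pics/sc2.png

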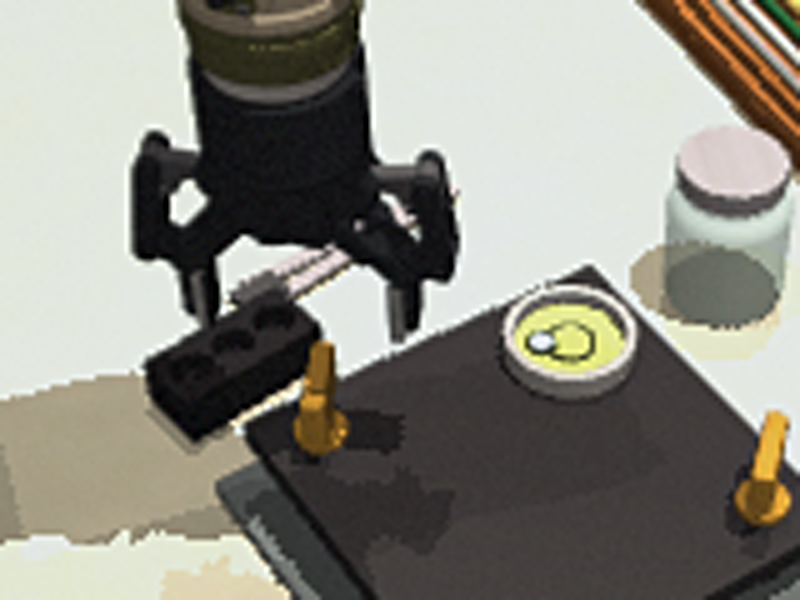

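```bash

python3 -m creep '[[[0,25,1],[0,0,0],0],[[0,24,0],[0,0,0],0],[[0,0,0],[0,0,0],0.5],[[0,0,0],[0,0,0],0.7],[[0,0,0],[0,0,0],1],[[0,0,0],[0,0,0],1],[[0,0,0],[0,0,0],1],[[0,0,0],[0,0,0],1]]' 30
python3 - <<'E'
from h import *
to((.480,.020,.078),-32.9)
d=bot.snapshot("side");crop(d,(200,140,360,260),"sc3")
E
```

```text
t: 4.85
tcp_pos: [0.4813, 0.0205, 0.0833]
tcp_rot: [0.34, -0.34, 0.621, -0.62]
contact_force: [-3.6, 2.6, 7.1]
finger_gap: 0.0115
t 4.85 tcp [0.4813 0.0205 0.0833] shift mm [ 1.1  5.3 -0.9] tilt [-0.     0.002 -1.   ] yaw -32.6 turn about y 0.006 j [-7.200e+00  1.350e+01 -2.530e+01  5.120e+01  1.000e-01  1.154e+02] F [-3.6  2.6  7.1] [0.81 0.95 0.06] gap 0.0115
```

View pics/sc3.png

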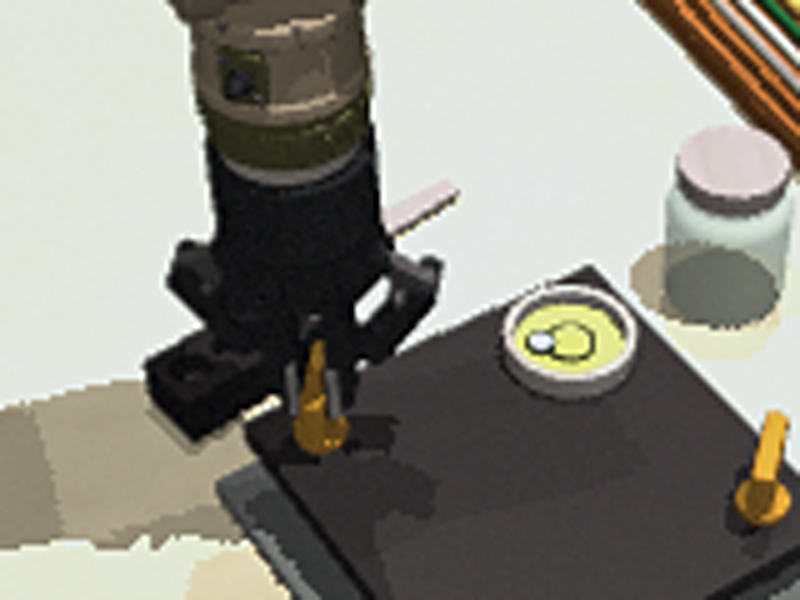

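```bash

python3 -m creep '[[[0,-2,0],[0,-0.1,0],1],[[0,0,0],[0,-0.15,0],1],[[0,0,0],[0,-0.15,0],1],[[0,0,0],[0,-0.15,0],1],[[0,0,0],[0,-0.15,0],1],[[0,0,0],[0,0,0],1]]' 
python3 - <<'E'
from h import *
to((.480,.020,.078),-32.9)
d=bot.snapshot("side");crop(d,(200,140,360,260),"sc4")
E
```

```text
t: 5.65
tcp_pos: [0.4817, 0.0204, 0.0831]
tcp_rot: [0.532, -0.532, 0.466, -0.465]
contact_force: [5.2, 2.9, -12.5]
finger_gap: 0.0115
t 5.65 tcp [0.4817 0.0204 0.0831] shift mm [ 0.2  5.1 -1.8] tilt [-0.001  0.002 -1.   ] yaw 7.6 turn about y 0.707 j [ -7.2  13.6 -25.2  51.2   0.1  75.2] F [  5.2   2.9 -12.5] [ 0.7  -0.62  0.07] gap 0.0115
```

View pics/sc4.png

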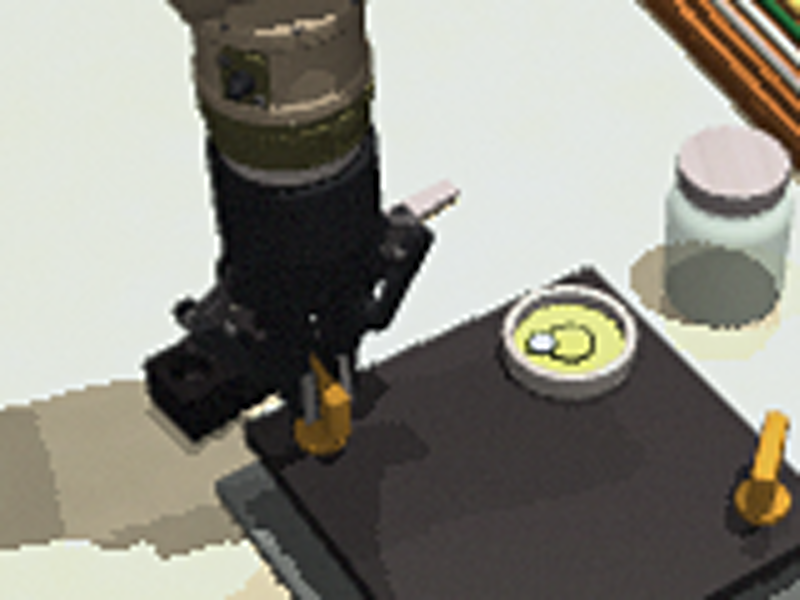

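```bash

python3 -m creep '[[[0,1,0],[0,-0.15,0],1],[[0,0,0],[0,-0.15,0],1],[[0,0,0],[0,-0.15,0],1],[[0,0,0],[0,-0.15,0],1],[[0,0,0],[0,-0.15,0],1],[[0,0,0],[0,-0.15,0],1],[[0,0,0],[0,-0.15,0],1],[[0,0,0],[0,-0.15,0],1],[[0,0,0],[0,-0.1,0],1],[[0,0,0],[0,0,0],1],[[0,0,0],[0,0,0],1]]' 
python3 - <<'E'
from h import *
to((.480,.020,.078),-32.9)
d=bot.snapshot("side");crop(d,(200,140,360,260),"sc5")
d=bot.snapshot("top");crop(d,(285,165,435,295),"tc5")
E
```

```text
t: 7.08
tcp_pos: [0.4827, 0.0217, 0.082]
tcp_rot: [0.707, -0.704, 0.049, -0.049]
contact_force: [8.5, 7.5, -15.4]
finger_gap: 0.0115
t 7.08 tcp [0.4827 0.0217 0.082 ] shift mm [-2.5  4.  -2. ] tilt [ 0.001  0.005 -1.   ] yaw 82.1 turn about y 2.007 j [ -7.1  13.7 -25.3  51.    0.3   0.8] F [  8.5   7.5 -15.4] [ 1.39 -1.32  0.05] gap 0.0115
```

View pics/sc5.png

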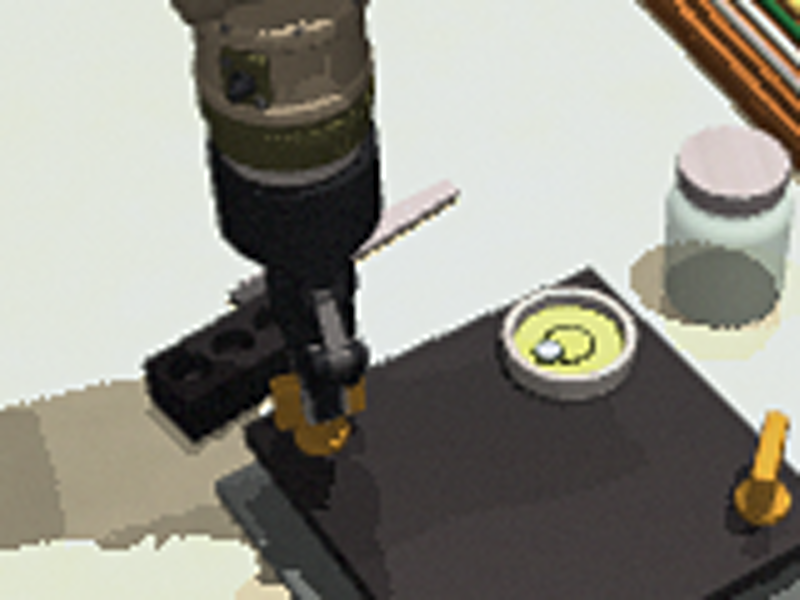

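View pics/tc5.png

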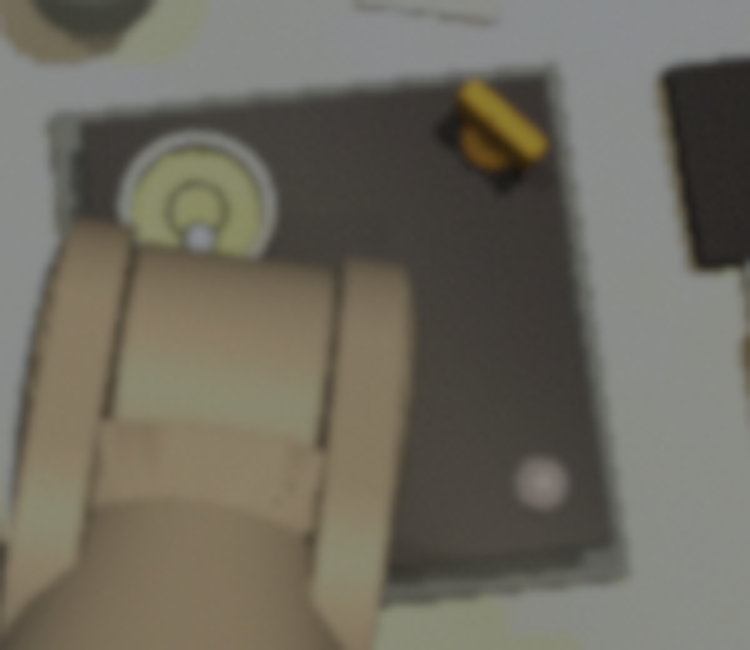

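```bash

python3 -m creep '[[[0,0,0],[0,0,0],0.5],[[0,0,0],[0,0,0],0],[[0,0,0],[0,0,0],0],[[0,0,0],[0,0,0],0],[[0,-30,0],[0,0,0],0],[[0,-45,0],[0,0,0],0],[[0,0,0],[0,-0.16,0],0],[[0,0,0],[0,-0.165,0],0],[[0,0,0],[0,-0.165,0],0],[[0,0,0],[0,-0.165,0],0],[[0,0,0],[0,-0.165,0],0],[[0,0,0],[0,-0.165,0],0],[[0,0,0],[0,0,0],0]]' 
python3 - <<'E'
from h import *
to((.6583,-.1168,.155),138.6)
E
```

```text
t: 8.8
tcp_pos: [0.4818, 0.0196, 0.1584]
tcp_rot: [-0.645, 0.645, 0.289, -0.289]
contact_force: [0.5, -0.6, 0.1]
finger_gap: 0.0852
t 8.8 tcp [0.4818 0.0196 0.1584] shift mm [  15.6    3.4 -222.5] tilt [ 0.  0. -1.] yaw 138.3 turn about y -0.005 j [ -7.2   9.8 -18.5  61.7   0.  -55.5] F [ 0.5 -0.6  0.1] [0.   0.01 0.  ] gap 0.0852
```

```bash

python3 -m creep '[[[2,0,-35],[0,0,0],0],[[3,0,-38],[0,0,0],0],[[3,0,-38],[0,0,0],0],[[3,0,-38],[0,0,0],0],[[3,0,-38],[0,0,0],0],[[2,0,-35],[0,0,0],0],[[0,0,0],[0,0,0],0],[[0,0,0],[0,0,0],0]]' 
python3 - <<'E'
from h import *
to((.6583,-.1168,.083),138.6)
d=bot.snapshot("side");crop(d,(260,140,420,260),"sc6")
E
```

```text
t: 9.8
tcp_pos: [0.6578, -0.1154, 0.1578]
tcp_rot: [0.646, -0.645, -0.289, 0.29]
contact_force: [-0.2, -0.1, 0.3]
finger_gap: 0.0856
t 9.8 tcp [ 0.6578 -0.1154  0.1578] shift mm [-0.7 74.8 -1.4] tilt [-0.001  0.001 -1.   ] yaw 138.3 turn about y -0.005 j [-16.8  30.   10.5  70.6   0.  -65.2] F [-0.2 -0.1  0.3] [ 0.01  0.   -0.  ] gap 0.0856
```

View pics/sc6.png

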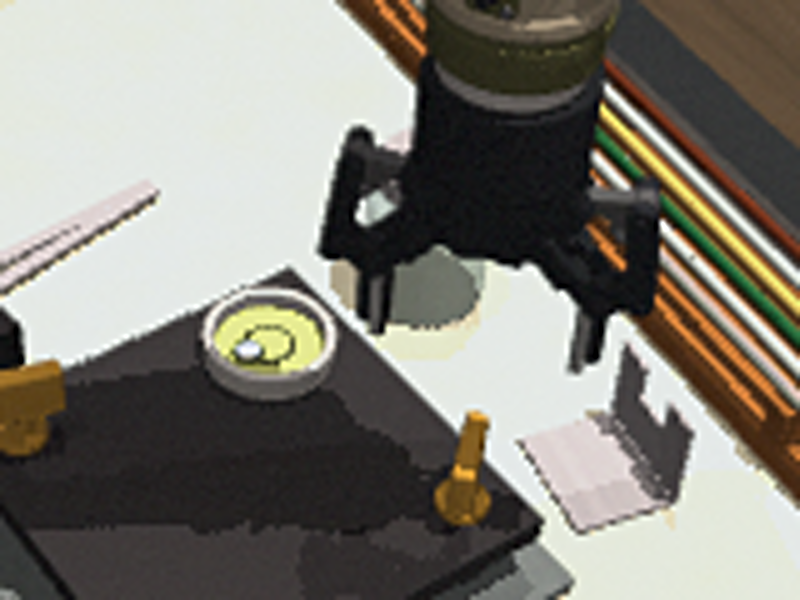

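```bash

python3 -m creep '[[[0,35,-1],[0,0,0],0],[[0,39,0],[0,0,0],0],[[0,0,0],[0,0,0],0.5],[[0,0,0],[0,0,0],0.7],[[0,0,0],[0,0,0],1],[[0,0,0],[0,0,0],1],[[0,0,0],[0,0,0],1],[[0,0,0],[0,0,0],1]]' 30
python3 - <<'E'
from h import *
to((.6583,-.1168,.083),138.6)
d=bot.snapshot("side");crop(d,(260,140,420,260),"sc7")
E
```

```text
t: 10.85
tcp_pos: [0.6603, -0.1167, 0.0861]
tcp_rot: [-0.644, 0.646, 0.291, -0.289]
contact_force: [1.4, 0.1, 6.7]
finger_gap: 0.0113
t 10.85 tcp [ 0.6603 -0.1167  0.0861] shift mm [-1.4  3.   1.5] tilt [ 0.003 -0.001 -1.   ] yaw 138.4 turn about y -0.003 j [-16.9  32.3   4.1  61.6   0.  -65.3] F [1.4 0.1 6.7] [ 0.15  0.1  -0.03] gap 0.0113
```

View pics/sc7.png

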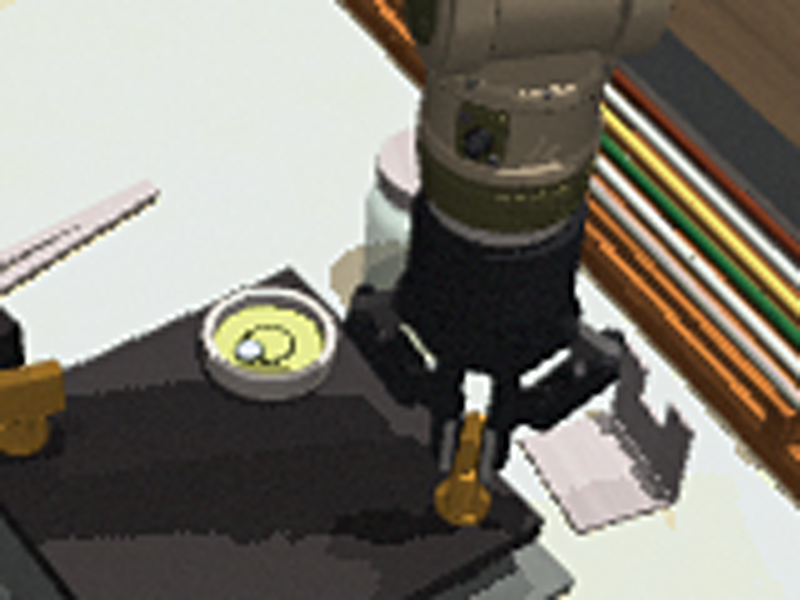

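```bash

python3 -m creep '[[[0,0,0],[0,0.1,0],1],[[0,0,0],[0,0.15,0],1],[[0,0,0],[0,0.15,0],1],[[0,0,0],[0,0.15,0],1],[[0,0,0],[0,0.15,0],1],[[0,0,0],[0,0.15,0],1],[[0,0,0],[0,0.15,0],1],[[0,0,0],[0,0.15,0],1],[[0,0,0],[0,0.15,0],1],[[0,0,0],[0,0.15,0],1],[[0,0,0],[0,0,0],1]]'
python3 - <<'E'
from h import *
to((.6583,-.1168,.083),138.6)
d=bot.snapshot("side");crop(d,(260,140,420,260),"sc8")
E
```

```text
t: 12.28
tcp_pos: [0.6598, -0.1162, 0.0873]
tcp_rot: [0.675, -0.675, 0.21, -0.212]
contact_force: [-3.5, 2.2, 14.0]
finger_gap: 0.0111
t 12.28 tcp [ 0.6598 -0.1162  0.0873] shift mm [-1.   4.3 -1.3] tilt [ 0.003 -0.001 -1.   ] yaw 55.3 turn about y -1.454 j [-16.9  32.2   4.1  61.7   0.   17.8] F [-3.5  2.2 14. ] [ 0.15  0.9  -0.04] gap 0.0111
```

View pics/sc8.png

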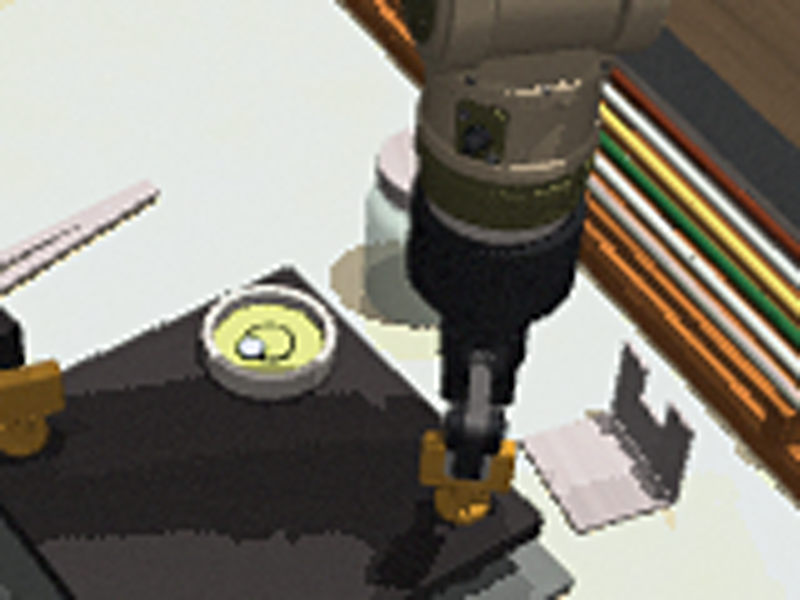

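```bash
cat >> h.py <<'E'
def look(n,nt=True):
    d=bot.snapshot("top");s=bot.snapshot("side")
    a=cv2.resize(d["img"][190:225,305:345,::-1],None,fx=10,fy=10,interpolation=cv2.INTER_CUBIC)
    b=cv2.resize(s["img"][192:227,295:335,::-1],None,fx=10,fy=10,interpolation=cv2.INTER_CUBIC)
    cv2.imwrite(f"pics/{n}.png",np.hstack([cv2.convertScaleAbs(a,alpha=1.6),b]))
E
python3 -m creep '[[[0,0,0],[0,0,0],1],[[0,0,0],[0,0,0],1]]'
python3 - <<'E'
from h import *
look("l1")
E
```

```text
t: 12.58
tcp_pos: [0.6598, -0.1163, 0.0873]
tcp_rot: [0.675, -0.675, 0.21, -0.211]
contact_force: [-3.8, 3.3, 13.1]
finger_gap: 0.0117
```

View pics/l1.png

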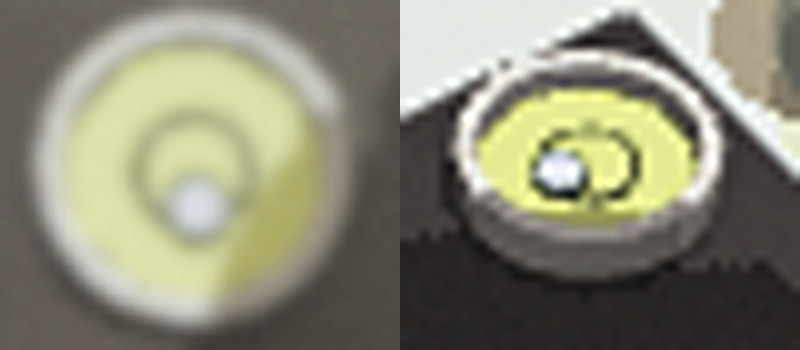

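```bash

python3 -m creep '[[[0,-1,0],[0,0.1,0],1],[[0,-1,0],[0,0.15,0],1],[[0,0,0],[0,0.15,0],1],[[0,0,0],[0,0.15,0],1],[[0,0,0],[0,0.15,0],1],[[0,0,0],[0,0.15,0],1],[[0,0,0],[0,0.15,0],1],[[0,0,0],[0,0.15,0],1],[[0,0,0],[0,0.15,0],1],[[0,0,0],[0,0.15,0],1],[[0,0,0],[0,0.15,0],1],[[0,0,0],[0,0.15,0],1],[[0,0,0],[0,0.15,0],1],[[0,0,0],[0,0,0],1],[[0,0,0],[0,0,0],1],[[0,0,0],[0,0,0],1]]'
python3 - <<'E'
from h import *
to((.6583,-.1168,.083),138.6)
look("l2")
E
```

```text
t: 14.68
tcp_pos: [0.6602, -0.1161, 0.0891]
tcp_rot: [-0.223, 0.22, -0.671, 0.672]
contact_force: [-1.3, 2.1, 11.5]
finger_gap: 0.0107
t 14.68 tcp [ 0.6602 -0.1161  0.0891] shift mm [ 2.   6.1 -0.6] tilt [ 0.003 -0.    -1.   ] yaw -53.5 turn about y 2.931 j [-16.8  32.2   4.3  61.9   0.  126.6] F [-1.3  2.1 11.5] [ 0.32  0.68 -0.08] gap 0.0107
```

View pics/l2.png

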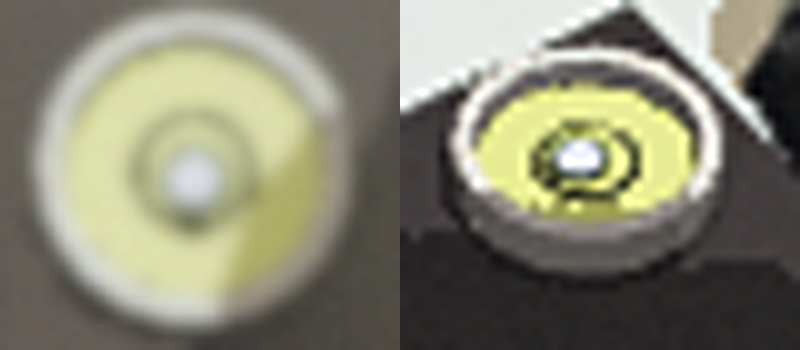

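```bash

python3 -m creep '[[[0,-1,0],[0,0.15,0],1],[[0,0,0],[0,0.15,0],1],[[0,0,0],[0,0.15,0],1],[[0,0,0],[0,0.15,0],1],[[0,0,0],[0,0.15,0],1],[[0,0,0],[0,0.05,0],1],[[0,0,0],[0,0,0],1],[[0,0,0],[0,0,0],1],[[0,0,0],[0,0,0],1],[[0,0,0],[0,0,0],1]]'
python3 - <<'E'
from h import *
to((.6583,-.1168,.083),138.6)
look("l3")
E
```

```text
t: 16.02
tcp_pos: [0.6601, -0.1166, 0.0899]
tcp_rot: [0.057, -0.059, -0.705, 0.705]
contact_force: [-2.3, 0.8, 10.8]
finger_gap: 0.0107
t 16.02 tcp [ 0.6601 -0.1166  0.0899] shift mm [1.8 6.9 0.5] tilt [ 0.003 -0.001 -1.   ] yaw -99.4 turn about y 2.13 j [-16.9  32.2   4.4  62.1  -0.  172.5] F [-2.3  0.8 10.8] [ 0.1   0.68 -0.02] gap 0.0107
```

View pics/l3.png

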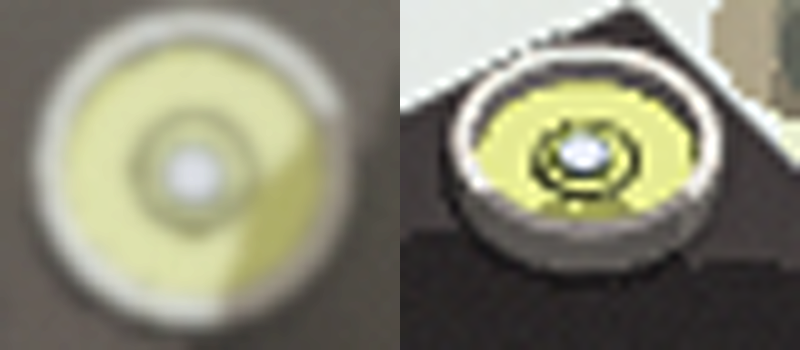

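```bash

python3 -m creep '[[[0,0,0],[0,0,0],0.6],[[0,0,0],[0,0,0],0],[[0,0,0],[0,0,0],0],[[0,0,0],[0,0,0],0],[[0,-35,0],[0,0,0],0],[[0,-45,0],[0,0,0],0],[[0,0,0],[0,0,0],0],[[0,0,0],[0,0,0],0],[[0,0,0],[0,0,0],0]]'
python3 - <<'E'
from h import *
to((.6583,-.1168,.083),-99.4)
look("l4"); d=bot.snapshot("side");crop(d,(230,140,390,260),"sc9")
E
```

```text
t: 17.25
tcp_pos: [0.6583, -0.1161, 0.1656]
tcp_rot: [-0.059, 0.057, 0.705, -0.705]
contact_force: [0.0, -0.9, -0.3]
finger_gap: 0.0855
t 17.25 tcp [ 0.6583 -0.1161  0.1656] shift mm [-0.3 82.6  0.7] tilt [-0.003  0.001 -1.   ] yaw -99.4 turn about y 0.001 j [-16.9  29.9  11.6  71.8   0.  172.5] F [ 0.  -0.9 -0.3] [-0.03 -0.06  0.02] gap 0.0855
```

View pics/l4.png

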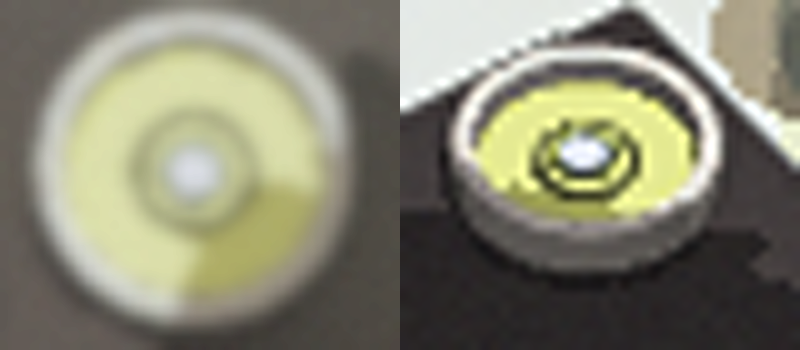

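View pics/sc9.png

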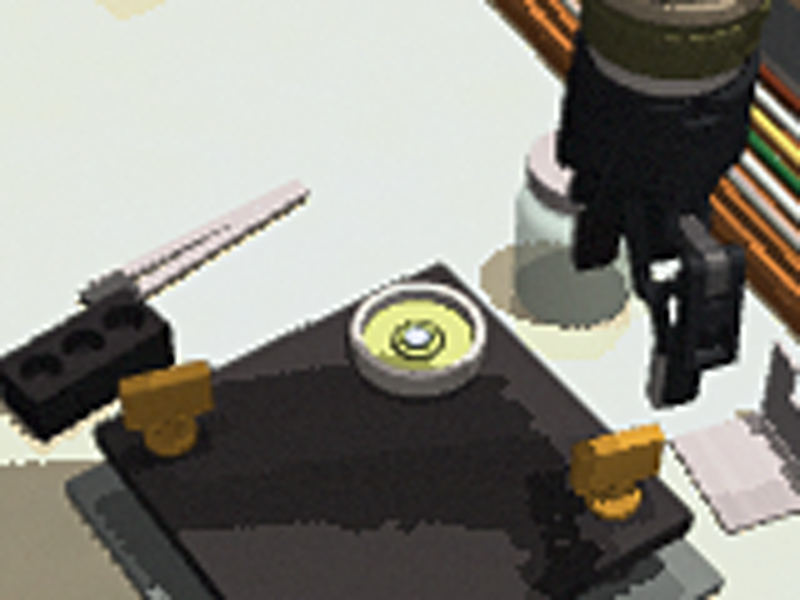

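```bash
python3 - <<'E'
from h import *
V={}
for n,(x0,y0,x1,y1),w in(("top",(310,193,338,221),None),("side",(298,196,332,226),None)):
    d=bot.snapshot(n);im=d["img"][y0:y1,x0:x1]
    hsv=cv2.cvtColor(im,cv2.COLOR_RGB2HSV);
    big=lambda a:cv2.resize(a,None,fx=4,fy=4,interpolation=cv2.INTER_CUBIC)
    H=cv2.cvtColor(big(im),cv2.COLOR_RGB2HSV)
    cx,cy={"top":(324.4,206.8),"side":(313,207.5)}[n]
    c=(int((cx-x0)*4),int((cy-y0)*4)); roi=np.zeros(H.shape[:2],np.uint8);cv2.circle(roi,c,{"top":26,"side":24}[n],255,-1)
    m=((H[...,1]<60)&(roi>0)&(H[...,2]>110)).astype(np.uint8)
    k,l,st,ce=cv2.connectedComponentsWithStats(m);i=1+np.argmax(st[1:,4]);b=(ce[i]+.5)/4-.5+[x0,y0]
    g=cv2.cvtColor(big(im),cv2.COLOR_RGB2GRAY); 
    t=np.median(g[(roi>0)]);dk=((g<t-12)&(roi>0)).astype(np.uint8)
    pts=cv2.findNonZero(dk);e=cv2.fitEllipse(cv2.convexHull(pts));r=(np.array(e[0])+.5)/4-.5+[x0,y0]
    print(n,"bub",b.round(2),st[i,4],"ring",r.round(2),np.array(e[1])/4)
    o=np.array([[.9914,.1305],[-.1305,.9914]])@((ray(d,b,.07)-ray(d,r,.07))[:2]*1e3);print(" plate offset mm",o.round(2)); V[n]=o
E
```

```text
top bub [323.94 206.1 ] 906 ring [324.45 203.38] [12.9317627  18.80914307]
 plate offset mm [-6.15  1.86]
side bub [313.02 206.67] 257 ring [312.91 208.17] [ 9.6540432  11.00467587]
 plate offset mm [3.38 4.34]
```

```bash
python3 - <<'E'
from h import *
for n,c,asp in(("top",(324.3,206.8),1.0),("side",(313.2,207.9),.78)):
    d=bot.snapshot(n);g=cv2.cvtColor(d["img"],cv2.COLOR_RGB2GRAY).astype(np.float32)
    P=[]
    for a in np.linspace(0,2*np.pi,72,endpoint=False):
        rr=np.arange(4.4,8,.1) if n=="top" else np.arange(4,7,.1)
        xs=(c[0]+rr*np.cos(a)).astype(np.float32);ys=(c[1]+asp*rr*np.sin(a)).astype(np.float32)
        v=cv2.remap(g,xs[None],ys[None],cv2.INTER_CUBIC)[0]
        w=v-np.interp(rr,[rr[0],rr[-1]],[v[0],v[-1]]);i=np.argmin(w)
        if w[i]<-4: P.append((xs[i],ys[i]))
    e=cv2.fitEllipse(np.array(P,np.float32));print(n,len(P),e)
    hsv=cv2.cvtColor(d["img"],cv2.COLOR_RGB2HSV);H=hsv.astype(int)
    x0,y0=int(c[0])-5,int(c[1])-5; sub=H[y0:y0+11,x0:x0+11]
    w=np.clip(90-sub[...,1],0,None)*(sub[...,2]>110);yy,xx=np.mgrid[y0:y0+11,x0:x0+11]
    b=np.array([(w*xx).sum(),(w*yy).sum()])/w.sum();print(" bub",b.round(2),(w>30).sum())
    print(" plate off mm",(np.array([[.9914,.1305],[-.1305,.9914]])@((ray(d,b,.07)-ray(d,e[0],.07))[:2]*1e3)).round(2))
E
```

```text
top 72 ((324.09295654296875, 206.81666564941406), (11.464754104614258, 11.75466251373291), 124.6546859741211)
 bub [323.91 205.74] 68
 plate off mm [2.53 0.14]
side 72 ((313.1326904296875, 207.62246704101562), (7.346527099609375, 10.000042915344238), 87.84557342529297)
 bub [312.98 206.59] 15
 plate off mm [1.85 3.33]
```

```bash
python3 - <<'E'
from h import *
for n,c,r in(("top",(324.09,206.82),5),("side",(313.13,207.62),4)):
    d=bot.snapshot(n);B=d["img"][...,2].astype(float)
    x0,y0=int(c[0])-r,int(c[1])-r;s=B[y0:y0+2*r+1,x0:x0+2*r+1];print(s.astype(int))
    t=(s.max()+np.median(s))/2;w=np.clip(s-t,0,None);yy,xx=np.mgrid[y0:y0+2*r+1,x0:x0+2*r+1]
    b=np.array([(w*xx).sum(),(w*yy).sum()])/w.sum();print(n," bub",b.round(2))
    print(" plate off mm",(np.array([[.9914,.1305],[-.1305,.9914]])@((ray(d,b,.07)-ray(d,c,.07))[:2]*1e3)).round(2))
E
```

```text
[[105 100  94  89  88  89  87  88  94 100 105]
 [ 98  92  88  89  93  94  91  88  87  91  99]
 [ 91  87  91  96 101 102  99  95  90  88  93]
 [ 84  89  96 102 112 116 112 101  95  91  88]
 [ 82  90 101 115 128 133 127 113  99  93  87]
 [ 81  92 106 126 138 140 136 122 104  95  89]
 [ 81  91 104 125 138 141 137 123 102  93  87]
 [ 84  89  97 115 129 133 130 115  97  87  81]
 [ 86  89  93  98 107 111 106  98  89  82  68]
 [ 86  86  89  89  88  88  88  88  83  73  63]
 [ 93  84  82  83  84  83  83  81  73  64  61]]
top  bub [323.94 206.53]
 plate off mm [0.71 0.27]
[[146 151 149 149 150 150 149 149 149]
 [148 151  58 106  95  76  74 109 148]
 [ 86  78  68 168 134 104 110 110  73]
 [ 75 110 204 253 253 255 159  84  70]
 [110  70 236 255 252 255 223  60 148]
 [ 87  40  87 214 238 186  94  93 153]
 [ 47 152  58  46  50  40  61 150  87]
 [ 48  50 110 155 155 156 108  83  57]
 [ 84  65  27  34  40  38  40  65 144]]
side  bub [312.85 206.77]
 plate off mm [1.18 2.97]
```

```bash
python3 - <<'E'
from h import *
for n in("top","side"):
    d=bot.snapshot(n);a=cv2.imread(f"pics/{n}0.png");b=np.ascontiguousarray(d["img"][:,:,::-1])
    cv2.imwrite(f"pics/{n}F.png",b)
    if n=="side": cv2.imwrite("pics/diff.png",cv2.absdiff(a,b)*2)
E
```

```text
(no output)
```

View pics/sideF.png

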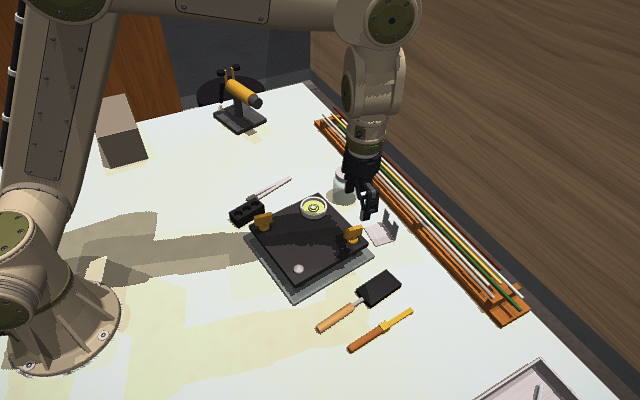

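View pics/diff.png

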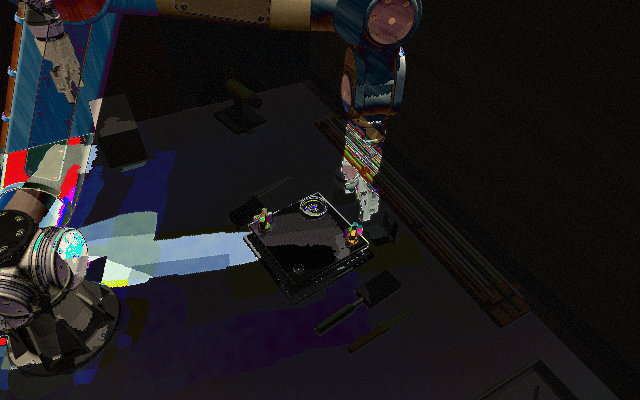

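The final picture shows the bubble inside the ring at about (313, 207) in the side view. The difference image shows that only the arm, the two wings, the plate and shadows changed, so the bystanders haven't moved. The gripper is clear above screw A.

```bash
python3 -c "
from rig import bot
print(bot.observe()['t'],bot.observe()['contact_force']);bot.sign_off()"
```

```text
17.8 [ 0.0948994  -0.75690486 -0.28334322]
the job is handed in; nothing more can be done
```

The bubble now rests inside the black ring, and I handed the job in at 17.8 s with the gripper open and clear of everything. I turned screw B about 2.0 rad anticlockwise and screw A about 4.15 rad clockwise, each in a single grasp.

- **Bubble position:** the two views disagreed. The top view put the bubble about 0.8 mm from the ring's centre. The side view put it about 3.2 mm off, mostly along +y, and the same bias was there in the first pictures. I put it down to the bubble floating slightly above the ring and trusted the top view. Either reading is within the 4 mm allowance. Two earlier automatic bubble or ring fits went wrong, and I replaced them.
- **Forces:** readings between moves stayed at or below about 20 N on the tool. While turning, the tool pushed or pulled on the screws vertically by up to about 15 N. I eased the height during the turns, which reduced this only partly.
- **Bystanders:** comparing the first and last side views showed no movement of the tools or glassware. The jar was partly hidden by the arm in the last one.

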